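Latch the slide press

TASK

Close the draw latch of the slide press: lay the wire loop down past the keeper on the sliding jaw and draw it back gently, only until you feel it catch under the keeper's lip, leaning on the keeper with no more than 10 N while you hold it; then let go of it and swing the lever over and down until it snaps flat, pulling the jaw in. Press the lever with no more force than it needs (never above 30 N), and leave the other things on the bench where they are.

Things in the scene. Friction and masses are not known exactly. Their poses are not given: they have to be found in the camera images.
- press: Slide press fixed on the worktop: grey plate (x -92..112 mm, 68 wide, 10 thick) with a fixed aluminium block (x -86..-8) carrying the latch lever, and a sliding jaw beyond it. Block and jaw: feet 64 mm wide up to z = 28, narrow tops 28 wide up to z = 50. Origin: worktop level, on the centre line. x runs along the latch from lever end to keeper end, z up.
- lever_pivot (a point): The lever's pivot axis on the fixed block, at x = -18, y = 0, z = 60 mm of the press.
- jaw: Sliding jaw, 86 mm long. Origin at its middle, at worktop height; axes as the press's. Open it stands at x = 63 mm of the press. Springs hold it there: it does not budge below 18 N, then 0.5 N more per mm; it can be drawn 20 mm toward -x. Latched, it ends about 2 to 19 mm in. It carries the keeper, 24 mm wide.
- keeper_mean (a point): Mean place of the axis of the loop's bar when seated in the keeper, in x (8 mm of the jaw), 55 mm high. The true seat lies up to 8 mm to either side in x: the keeper is screwed down elsewhere along the jaw each time and not measured, so feel or look for it. The keeper does not shift on the jaw.
- keeper_lip (a point): Mean place of the free edge of the keeper's lip (same unknown shift). The dark steel keeper is a hook open toward +x: floor with its top at z = 52 mm, reaching 22 mm beyond the seat; a 6 mm upright; a lip overhanging it by 3 mm, underside z = 60.5, top 64.5. Seated, the bar lies under the lip against the upright; to pass the lip its axis must be over 3 mm beyond the seat.
- lever: Latch lever, steel, 4 mm thick, 16 wide (24 near its end). Origin on its pivot; the handle runs 60 mm along its own -x, upper face along +z. Closed it lies flat on a stop, axes parallel to the press's; it opens about +y to 2.45 rad, starting at 1.75 to 1.95. Friction keeps it where left. 0.17 rad before closed it passes dead centre and then, under load, runs home itself.
- lever_end (a point): Middle of the lever's rounded free end, 60 mm from its pivot, on its upper face. Closing the lever under load takes up to about 10 N here; the face under the fingers looks toward the keeper when the lever stands up, and upward when it is closed (then z = 62 mm).
- loop: Latch loop, a U of 6 mm round steel wire. Origin on its hinge pin in the lever (22 mm from the lever's pivot, at x -21.7, z -3.8 mm of the lever). Its legs run along its own +x at y = -20 and +20 mm (46 mm over the outside) to the cross bar at x = 100. It can be gripped from above with a finger outside each leg; there is free room beside the narrow tops down to z = 28.
- loop_bar (a point): Middle of the axis of the loop's cross bar. On the keeper's floor it is 55 mm high. Starts raised, loop 0.5 to 0.8 rad above level toward the keeper. The loop's hinge has friction: it stays where left and swings up with the lever unless the keeper's lip holds it. The bar meets the keeper; the loop meets no other part of the press.
- oil_bottle: Bystander: small brown-labelled dropper bottle, 26 mm across, 66 tall, near the keeper end of the press. Origin at the middle of its underside.
- coverglass_box: Bystander: small square box, 27x27x16 mm, near the lever end of the press. Origin at the middle of its underside.
- timer: Bystander: bench timer, 68x62x19 mm. Origin at the middle of its underside.
- petri_dish: Bystander: closed petri dish, 56 mm across, 14 tall. Origin at the middle of its underside.
- slide_box: Bystander: flat slide box, 92x99x36 mm. Origin at the middle of its underside.
- stain_jar: Bystander: dark jar with white ribbed cap, 53 mm across, 100 tall. Origin at the middle of its underside.
- reagent_bottle: Bystander: white bottle, 58 mm across, 138 tall. Origin at the middle of its underside.

How it is judged:
On the way:
1. the loop's bar is down behind the keeper, below the lip, and let go, with the lever still raised (z of loop_bar in the frame of jaw below 0.06 m and x of loop_bar in the frame of jaw between -0.003 and 0.02 m and angle between the z axis of lever and the z axis of press, either way round above 0.5 rad and contact force between the fingers and loop below 0.1 N), for 0.1 s.
At the end, for the whole second after the job is handed in: The lever lies flat (within 0.06 rad of closed) and at rest, the loop's bar is under the keeper's lip, and the latch holds the jaw drawn in by at least 1.5 mm against its springs (angle between the z axis of lever and the z axis of press, either way round below 0.06 rad and x of jaw in the frame of press between 0.042 and 0.0615 m and z of loop_bar in the frame of jaw below 0.0605 m and angular speed of lever below 0.1 rad/s and linear speed of jaw below 0.01 m/s); the robot touches nothing.
It fails at once if while the fingers touch the loop, it presses or pulls on the jaw's keeper with more than 10 N (contact force between the fingers and loop above 0.3 N and contact force between loop and jaw above 10 N).
It fails at once if the lever itself (not the loop that it carries) is pushed with more than 30 N (contact force between the fingers and lever above 30 N and contact force between the fingers and loop below 0.3 N).
It fails at once if a bystander is moved by more than 20 mm (distance of any of oil_bottle, coverglass_box, timer, petri_dish, slide_box, stain_jar, reagent_bottle from where it was at the start of the episode above 0.02 m).
It also fails if it takes over 51 s, if anything falls off the work surface, if the arm or the gripper's body presses on something with over 40 N, if the wrist force passes 120 N, or if a joint passes its speed limit or range.

ROBOT

A 7-joint arm with a two-finger parallel gripper is mounted at the origin on a cart in front of the work surface, level with it; the furniture and walls round the work are solid. World frame = base frame: x ahead of the robot, y to its left, z up, the work surface at z = 0. Lengths are in m, angles in rad, forces in N, time in s.
With the tool pointing down it reaches from about 0.425 to 0.925 m from the base axis. Payload 6.8 kg.
Tool frame: the origin (TCP) lies on the centre line of the jaws, within the pads' length; the fingertips stand 19 mm ahead of it and the grasp point (between the pads) is the TCP (tcp_to_tips is the distance from the TCP to the fingertips, in m); x points along the fingers, y is the direction in which the jaws open and shut, and the axes are right-handed (so a half turn about x gives the same grasp; the last joint's range is limited). The gripper opens to 85 mm and grips with 20 to 120 N. Pads are 22 mm wide; open, the fingers measure 114 mm over their backs; the gripper's body (76 mm by 85 mm) begins 54 mm behind the grasp point. The pads swing forward as they close: fully open they stand 13 mm farther back than shut.
Start: joints at [-1.384, 0.477, 0.022, 1.555, -0.011, 1.109, -0.083], TCP at [0.196, 0.646, 0.25] pointing down, gripper open.
Joint ranges: [-2.96, 2.96], [-0.34, 2.1], [-1.41, 1.46], [0.24, 2.44], [-1.37, 4.51], [0.17, 1.92], [-2.96, 2.96]. Speed limits (rad/s): [2.39, 2.39, 3.14, 3.14, 3.14, 3.14, 3.14].

INTERFACE

Orientations are given as a unit quaternion [w, x, y, z].
In Python, from station import get_obs, read_camera, hand_in, spot_in, cut_out, tcp_to_tips gives the robot as it stands.
- The arm moves only by the shell command python3 -m jog 'ROWS' [FORCE]. ROWS is JSON, a list of rows, each an object of numbers: "gripper": the closure, from 0 (fully open) to 1 (shut); "dx", "dy", "dz": the shift along the world's x, y, z in m; "rx", "ry", "rz": the turn, a rotation vector about the world's x, y, z in degrees. In form: [{"gripper": .., "dx": .., "dy": .., "dz": .., "rx": .., "ry": .., "rz": ..}, ...]. A call has 1 to 10 rows; each row is the pose to reach, as a shift and turn from the pose commanded when the call began; what a row does not reach only later rows make up. A row lasts 1/10 s, in which the tool goes at most 50 mm and 8.59 degrees, less where a joint would pass 70% of its speed; a pose out of reach is approached as far as the arm can. A call with a gripper value outside its range is refused whole. The fingers move at their own pace and stop on an object; FORCE is the grip in N (left out, the last holds). Time passes only in rows, so rows that repeat a pose let the fingers close. It gives the time, the measured TCP pose, the force and the opening at its end, in the units of the state.
- get_obs(): the state, without advancing time (a new reading comes with each control period).
- read_camera(name): name is "scene" or "side" or "wrist"; returns a dict with "pixels" (400x640x3 uint8, blue, green, red), "range_z" (400x640 float32, m along the optical axis (not along the pixel's ray), 0 where there is no reading), "camera_matrix" (3x3 intrinsics, pixels), "cam_to_world" (4x4, takes a point from camera to world coordinates). Camera axes: x right, y down, z forward; pixel columns grow to the right and rows downward; lengths in m; the calibration is good to about 2 mm. A picture is of the moment at which its call begins.
- hand_in(): hands the job in, once; it reports no verdict.
Trained networks look in the newest picture that a camera, given by its name, has taken for a name from the list of things; names that differ only in an ending like _2 or _b are one class to them, and where a whole thing is asked for, a point or a joint stands for the part that bears it (a point fixed in the world has none). Each returns a list of dicts, best first, with "conf" (0 to 1); they miss things now and then, are a little off and sometimes report something else, mostly with a low value. They report only what shows in the picture. A call takes as long as a camera call.
- spot_in(camera, label): "box" ([centre column, centre row, width, height] in pixels, round what is visible of it).
- cut_out(camera, label): "mask" (400x640 bool, what is visible of it) and "box" ([centre column, centre row, width, height] in pixels, round what is visible of it).
The state is a dict: "t": time; "q": joint angles; "joint_vel": joint speeds; "joint_torque": joint torques, N m; "eef_pos": TCP position; "tool_rot": TCP orientation; "contact_force": force on the tool from outside, world axes, zero at the start; "torque": the same for the moment, N m; "gripper_width": opening from 0.0 (shut) to 1.0 (fully open).
Only numpy, scipy, OpenCV 4.12 (cv2) and the standard library are available. Lean on these libraries where they do the work, as an engineer would, in place of code of your own. Each camera call takes 0.05 s, during which the arm holds its last target. There are 200 camera calls.

## Working session

There is one attempt and no reset: what is moved stays moved. The work goes in short steps, Python scripts to look and compute and a shell command to move; the robot and the scene stay as the last step left them, time stands still between calls to the robot, and variables do not carry over. Pictures are saved under pics/ and viewed, about 8 in all and at most 12, crops included, and the job is handed in when it is done.

```bash
mkdir -p pics; cat > h.py <<'E'
import numpy as np, cv2
from station import *
def cloud(r):
    z=r["range_z"];K=r["camera_matrix"];T=r["cam_to_world"]
    v,u=np.mgrid[:z.shape[0],:z.shape[1]]
    P=np.stack([(u-K[0,2])/K[0,0]*z,(v-K[1,2])/K[1,1]*z,z],-1)
    return P@T[:3,:3].T+T[:3,3]
E
python3 - <<'E'
from h import *
ims=[]
for c in ("scene","side","wrist"):
    r=read_camera(c); W=cloud(r); ims.append(r["pixels"])
    print(c,r["cam_to_world"][:3,3].round(3),r["cam_to_world"][:3,2].round(2))
    for l in ("press","lever","loop","jaw","lever_end","loop_bar","keeper_lip","oil_bottle","coverglass_box","stain_jar","reagent_bottle","timer","slide_box","petri_dish"):
        d=cut_out(c,l)
        if d:
            m=d[0]["mask"]&(r["range_z"]>0); p=W[m]
            if len(p): print(l,round(d[0]["conf"],2),np.round(d[0]["box"]),np.median(p,0).round(3),np.percentile(p,2,0).round(3),np.percentile(p,98,0).round(3))
cv2.imwrite("pics/scene0.png",ims[0]);cv2.imwrite("pics/side0.png",ims[1]);cv2.imwrite("pics/wrist0.png",ims[2])
print(get_obs())
E
```

```text
scene [ 0.116 -0.92   1.207] [ 0.28  0.59 -0.75]
press 0.91 [362. 294.  61.  82.] [ 0.491 -0.362  0.031] [ 0.466 -0.444 -0.001] [ 0.547 -0.253  0.137]
lever 0.55 [358. 273.  32.  48.] [ 0.504 -0.357  0.096] [ 0.478 -0.373 -0.001] [ 0.556 -0.291  0.153]
loop 0.61 [362. 272.  31.  43.] [ 0.496 -0.32   0.115] [ 0.477 -0.369  0.   ] [ 0.559 -0.255  0.156]
jaw 0.86 [352. 280.  30.  37.] [ 0.486 -0.297  0.032] [ 0.466 -0.336  0.013] [ 0.528 -0.25   0.116]
lever_end 0.78 [360. 274.  26.  37.] [ 0.503 -0.36   0.105] [ 0.478 -0.372 -0.001] [ 0.549 -0.293  0.155]
loop_bar 0.75 [260. 121.  22.  39.] [0.498 0.336 0.086] [0.474 0.326 0.013] [0.525 0.37  0.141]
keeper_lip 0.91 [348. 280.  28.  31.] [ 0.486 -0.297  0.032] [ 0.466 -0.334  0.015] [ 0.526 -0.25   0.066]
oil_bottle 0.73 [336. 257.  10.  21.] [ 0.491 -0.222  0.041] [ 0.482 -0.229  0.003] [ 0.504 -0.207  0.07 ]
coverglass_box 0.61 [387. 334.   7.  14.] [ 0.501 -0.461  0.016] [ 0.496 -0.474  0.005] [ 0.518 -0.454  0.021]
stain_jar 0.87 [288. 128.  20.  34.] [0.582 0.281 0.073] [0.563 0.269 0.005] [0.611 0.317 0.105]
reagent_bottle 0.71 [2
[... 680 characters left out ...]
 'q': array([-1.38413386,  0.47699982,  0.0224264 ,  1.55537668, -0.01145038,
        1.10924632, -0.08305705]), 'joint_vel': array([-4.24562184e-05,  1.29293565e-03, -5.36864453e-04,  1.11065041e-03,
        7.92757804e-04, -1.47804932e-03, -3.98813284e-04]), 'joint_torque': array([ 3.16349144e-06, -5.96309495e+01,  1.60643041e+00, -2.81541377e+01,
        1.24817601e-02,  1.60816548e-03,  9.90229552e-06]), 'eef_pos': array([0.19612945, 0.64592649, 0.25031843]), 'tool_rot': array([ 0.69945952,  0.10386403,  0.69942474, -0.10379628]), 'contact_force': array([-0.47058852, -0.02421105, -0.38772676]), 'torque': array([-0.05953564,  0.01383201,  0.00882751]), 'gripper_width': 1.0022896161387358}
```

View pics/scene0.png

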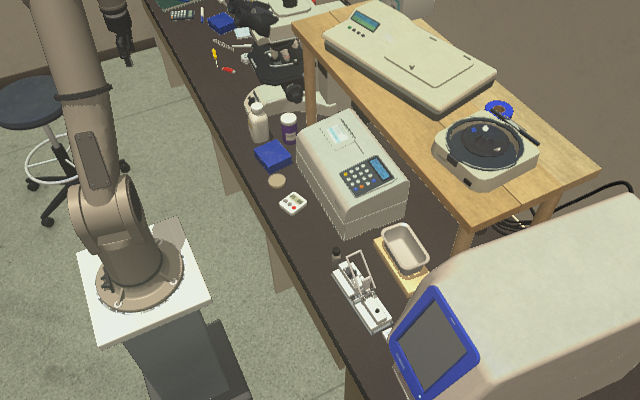

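View pics/side0.png

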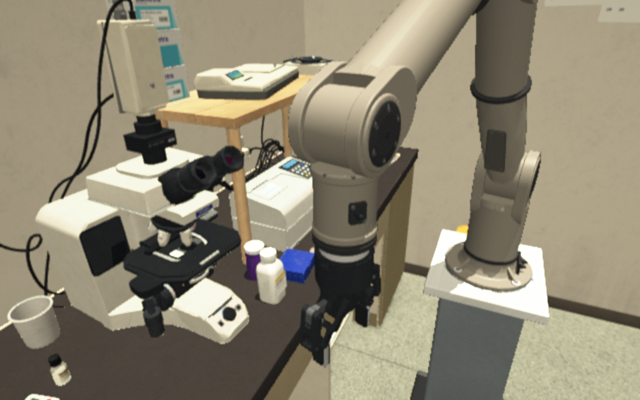

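The press lies at about (0.49, -0.35), with its +x roughly along world +y. The oil bottle stands at (336,257) px and the coverglass box at (387,334) px. I'll swing the arm over there.

```bash
python3 -m jog '[{"dx":0.03,"dy":-0.04,"dz":0.02,"rz":-4},{"dx":0.06,"dy":-0.08,"dz":0.04,"rz":-8},{"dx":0.085,"dy":-0.12,"dz":0.06,"rz":-12},{"dx":0.11,"dy":-0.16,"dz":0.07,"rz":-16},{"dx":0.135,"dy":-0.20,"dz":0.07,"rz":-20},{"dx":0.16,"dy":-0.24,"dz":0.07,"rz":-24},{"dx":0.185,"dy":-0.28,"dz":0.07,"rz":-28},{"dx":0.205,"dy":-0.32,"dz":0.07,"rz":-32},{"dx":0.23,"dy":-0.36,"dz":0.07,"rz":-36},{"dx":0.25,"dy":-0.40,"dz":0.07,"rz":-40}]'; python3 -c "
from h import *
print(get_obs()['q'])"
```

```text
[-1.38413386  0.47699982  0.0224264   1.55537668 -0.01145038  1.10924632
 -0.08305705]$[0]: bad value
```

```bash
python3 -m jog '[{"gripper":0,"dx":0.03,"dy":-0.04,"dz":0.02,"rx":0,"ry":0,"rz":-4},{"gripper":0,"dx":0.06,"dy":-0.08,"dz":0.04,"rx":0,"ry":0,"rz":-8},{"gripper":0,"dx":0.085,"dy":-0.12,"dz":0.06,"rx":0,"ry":0,"rz":-12},{"gripper":0,"dx":0.11,"dy":-0.16,"dz":0.07,"rx":0,"ry":0,"rz":-16},{"gripper":0,"dx":0.135,"dy":-0.20,"dz":0.07,"rx":0,"ry":0,"rz":-20},{"gripper":0,"dx":0.16,"dy":-0.24,"dz":0.07,"rx":0,"ry":0,"rz":-24},{"gripper":0,"dx":0.185,"dy":-0.28,"dz":0.07,"rx":0,"ry":0,"rz":-28},{"gripper":0,"dx":0.205,"dy":-0.32,"dz":0.07,"rx":0,"ry":0,"rz":-32},{"gripper":0,"dx":0.23,"dy":-0.36,"dz":0.07,"rx":0,"ry":0,"rz":-36},{"gripper":0,"dx":0.25,"dy":-0.40,"dz":0.07,"rx":0,"ry":0,"rz":-40}]'; python3 -c "
from h import *
print(get_obs()['q'])"
```

```text
t: 3.25
eef_pos: [0.4471, 0.244, 0.3207]
tool_rot: [0.621, 0.338, 0.621, -0.337]
contact_force: [0.4, 0.8, 0.4]
gripper_width: 1.001
[-0.93275352  0.13225451  0.34730249  1.87647662 -0.04954936  1.14000533
  0.00700147]
```

```bash
python3 -m jog '[{"gripper":0,"dx":0.02,"dy":-0.045,"dz":0,"rx":0,"ry":0,"rz":-4},{"gripper":0,"dx":0.04,"dy":-0.09,"dz":0,"rx":0,"ry":0,"rz":-8},{"gripper":0,"dx":0.055,"dy":-0.135,"dz":0,"rx":0,"ry":0,"rz":-12},{"gripper":0,"dx":0.065,"dy":-0.18,"dz":0,"rx":0,"ry":0,"rz":-16},{"gripper":0,"dx":0.07,"dy":-0.225,"dz":0,"rx":0,"ry":0,"rz":-20},{"gripper":0,"dx":0.075,"dy":-0.27,"dz":0,"rx":0,"ry":0,"rz":-24},{"gripper":0,"dx":0.07,"dy":-0.315,"dz":0,"rx":0,"ry":0,"rz":-28},{"gripper":0,"dx":0.06,"dy":-0.36,"dz":0,"rx":0,"ry":0,"rz":-32},{"gripper":0,"dx":0.05,"dy":-0.405,"dz":0,"rx":0,"ry":0,"rz":-33},{"gripper":0,"dx":0.045,"dy":-0.45,"dz":0,"rx":0,"ry":0,"rz":-33}]'
python3 - <<'E'
from h import *
r=read_camera("wrist"); W=cloud(r); np.savez("w1.npz",W=W,p=r["pixels"])
print(r["cam_to_world"].round(3), get_obs()['q'].round(2))
for l in ("press","lever","loop","jaw","loop_bar","keeper_lip","oil_bottle","coverglass_box"):
    d=cut_out("wrist",l)
    if d:
        m=d[0]["mask"]&(r["range_z"]>0); p=W[m]
        if len(p): print(l,round(d[0]["conf"],2),np.round(d[0]["box"]),np.median(p,0).round(3),np.percentile(p,2,0).round(3),np.percentile(p,98,0).round(3))
cv2.imwrite("pics/wrist1.png",r["pixels"])
E
```

```text
t: 4.25
eef_pos: [0.4901, -0.2058, 0.3207]
tool_rot: [0.5, 0.5, 0.5, -0.499]
contact_force: [1.3, -0.9, 0.3]
gripper_width: 1.0
[[ 1.    -0.     0.002  0.49 ]
 [ 0.    -0.951 -0.308 -0.126]
 [ 0.002  0.308 -0.951  0.443]
 [ 0.     0.     0.     1.   ]] [-0.34  0.2   0.74  1.85 -0.15  1.15  0.45]
press 0.7 [325. 257.  56. 158.] [ 0.498 -0.314  0.029] [ 0.466 -0.433  0.007] [ 0.531 -0.242  0.151]
lever 0.76 [328. 297.  49.  49.] [ 0.499 -0.353  0.12 ] [ 0.476 -0.381  0.049] [ 0.52  -0.294  0.153]
loop 0.93 [326. 291.  51.  29.] [ 0.499 -0.299  0.149] [ 0.476 -0.388  0.027] [ 0.522 -0.293  0.153]
jaw 0.58 [323. 223.  51.  74.] [ 0.497 -0.284  0.028] [ 0.467 -0.33   0.014] [ 0.528 -0.246  0.063]
loop_bar 0.91 [327. 291.  48.  35.] [ 0.495 -0.298  0.15 ] [ 0.476 -0.372  0.028] [ 0.52  -0.293  0.153]
keeper_lip 0.7 [327. 224.  54.  75.] [ 0.496 -0.284  0.028] [ 0.466 -0.33   0.018] [ 0.527 -0.246  0.063]
oil_bottle 0.69 [325. 164.  20.  32.] [ 0.494 -0.208  0.059] [ 0.483 -0.222  0.004] [ 0.506 -0.201  0.067]
coverglass_box 0.68 [333. 332.  24.  24.] [ 0.513 -0.471  0.015] [ 0.495 -0.494 -0.002] [ 0.524 -0.431  0.049]
```

View pics/wrist1.png

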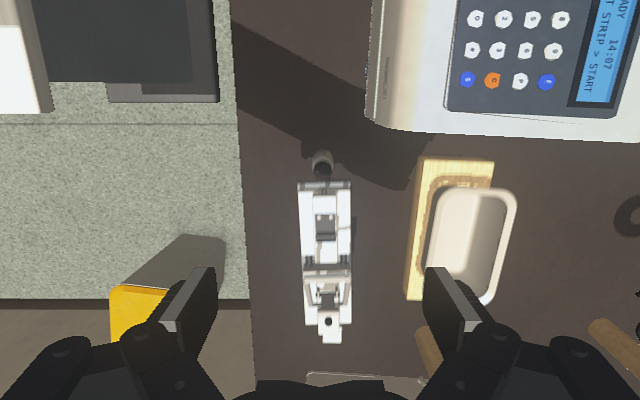

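The press is at columns 300–352 and rows 180–345. The raised loop bar is near row 278, the keeper near (325,225), the oil bottle at (323,163). Next I'll compute the press frame.

```bash
python3 - <<'E'
from h import *
d=np.load("w1.npz");W=d["W"];P=W.reshape(-1,3)
roi=(P[:,0]>.44)&(P[:,0]<.55)&(P[:,1]>-.48)&(P[:,1]<-.225)
P=P[roi]
for lo,hi in((.006,.014),(.024,.033),(.045,.054),(.06,.068)):
    q=P[(P[:,2]>lo)&(P[:,2]<hi)]
    c,s,a=cv2.minAreaRect((q[:,:2]*1000).astype(np.float32)); print(lo,len(q),np.round(c,1),np.round(s,1),round(a,2),np.median(q[:,2]).round(4), np.percentile(q[:,:2],[1,99],axis=0).round(4).tolist())
# feet edges per y -> line
for sgn in(0,1):
    xs=[];ys=[]
    for y in np.arange(-.43,-.25,.006):
        q=P[(abs(P[:,1]-y)<.003)&(P[:,2]>.022)&(P[:,2]<.034)]
        if len(q)>10: xs.append(q[:,0].max() if sgn else q[:,0].min());ys.append(y)
    f=np.polyfit(ys,xs,1); print("edge",sgn,f, np.std(np.array(xs)-np.polyval(f,ys)))
# profile centre line
q=P[(abs(P[:,0]-.497)<.008)]; o=np.argsort(-q[:,1])
for y in np.arange(-.235,-.46,-.004):
    k=q[abs(q[:,1]-y)<.002]
    if len(k): print(round(y,3),len(k),np.sort(k[:,2])[[0,len(k)//2,-1]].round(3),end=' | ')
print()
t=P[P[:,2]>.075]
for z in np.arange(.076,.16,.006):
    k=t[abs(t[:,2]-z)<.003]
    if len(k): print(z.round(3),len(k),k[:,:2].min(0).round(3),k[:,:2].max(0).round(3))
E
```

```text
0.006 651 [ 499.7 -359.7] [ 68.  238.6] 2.06 0.0089 [[0.4624, -0.474], [0.5358, -0.2403]]
0.024 2718 [ 499.1 -342.1] [ 64.  191.5] 1.97 0.0271 [[0.4656, -0.4358], [0.5318, -0.2468]]
0.045 1965 [ 499.  -338.5] [ 27.9 199.4] 2.03 0.0493 [[0.4832, -0.4363], [0.5146, -0.2465]]
0.06 268 [ 500.2 -332.5] [88.  29.6] 89.76 0.063 [[0.4855, -0.3755], [0.514, -0.289]]
edge 0 [-0.03757017  0.45536076] 0.0016814902505519033
edge 1 [-0.02953477  0.51933683] 0.0022103412731766903
-0.235 2 [-0.002 -0.001 -0.001] | -0.239 38 [-0.002  0.006  0.046] | -0.243 72 [-0.002  0.009  0.047] | -0.247 137 [0.007 0.035 0.05 ] | -0.251 43 [0.048 0.049 0.051] | -0.255 45 [0.047 0.049 0.051] | -0.259 48 [0.048 0.049 0.05 ] | -0.263 45 [0.047 0.049 0.05 ] | -0.267 53 [0.047 0.05  0.052] | -0.271 45 [0.05  0.052 0.054] | -0.275 45 [0.05  0.051 0.053] | -0.279 42 [0.05  0.051 0.053] | -0.283 42 [0.049 0.051 0.053] | -0.287 48 [0.049 0.051 0.064] | -0.291 98 [0.049 0.062 0.065] | -0.295 130 [0.062 0.15  0.154] | -0.299 44 [0.062 0.151 0.153] | -0.303 2 [0.05 0.05 0.05] | -0.307 41 [0.047 0.049 0.051] | -0.311 41 [0.048
[... 627 characters left out ...]
0.427 29 [0.047 0.049 0.05 ] | -0.431 32 [0.047 0.049 0.051] | -0.435 29 [0.047 0.049 0.05 ] | -0.439 6 [0.047 0.048 0.048] | 
0.076 16 [ 0.493 -0.366] [ 0.507 -0.364]
0.082 88 [ 0.477 -0.372] [ 0.521 -0.363]
0.088 48 [ 0.478 -0.37 ] [ 0.523 -0.361]
0.094 50 [ 0.478 -0.364] [ 0.522 -0.355]
0.1 51 [ 0.477 -0.361] [ 0.522 -0.35 ]
0.106 70 [ 0.477 -0.36 ] [ 0.522 -0.341]
0.112 35 [ 0.476 -0.358] [ 0.521 -0.336]
0.118 150 [ 0.476 -0.359] [ 0.521 -0.33 ]
0.124 46 [ 0.476 -0.357] [ 0.521 -0.322]
0.13 28 [ 0.476 -0.325] [ 0.521 -0.314]
0.136 28 [ 0.476 -0.318] [ 0.521 -0.311]
0.142 32 [ 0.475 -0.312] [ 0.52  -0.305]
0.148 144 [ 0.475 -0.305] [ 0.52  -0.293]
0.154 192 [ 0.475 -0.299] [ 0.52  -0.293]
```

Press frame: origin about (0.4995, -0.352), yaw about 92°. Bar axis at about (0.4975, -0.296, 0.150), loop elevation about 45°. The keeper's lip edge and seat are near y -0.289. I'll move to the pregrasp, tilted 15° along the loop's normal.

```bash
python3 -m jog '[{"gripper":0,"dx":0.002,"dy":-0.03,"dz":-0.026,"rx":5,"ry":0,"rz":1},{"gripper":0,"dx":0.004,"dy":-0.06,"dz":-0.052,"rx":10,"ry":0,"rz":2},{"gripper":0,"dx":0.006,"dy":-0.09,"dz":-0.08,"rx":15,"ry":0,"rz":2},{"gripper":0,"dx":0.008,"dy":-0.117,"dz":-0.105,"rx":15,"ry":0,"rz":2},{"gripper":0,"dx":0.008,"dy":-0.117,"dz":-0.105,"rx":15,"ry":0,"rz":2}]'
python3 - <<'E'
from h import *
r=read_camera("wrist"); W=cloud(r); np.savez("w2.npz",W=W,p=r["pixels"])
cv2.imwrite("pics/wrist2.png",r["pixels"])
P=W.reshape(-1,3)
R=np.array([[-.035,.9994],[-.9994,-.035]]); X=(P[:,:2]-[.4995,-.3521])@R.T*1000; Z=P[:,2]*1000
roi=(abs(X[:,1])<45)&(X[:,0]>-90)&(X[:,0]<115); X=X[roi];Z=Z[roi]
for a in range(46,112,2):
    m=(abs(X[:,0]-a)<1)&(abs(X[:,1])<9); z=np.sort(Z[m])
    if len(z): print(a,len(z),z[[0,len(z)//2,-1]].round(1),end=' | ')
print()
m=(Z>24)&(Z<33); print(np.percentile(X[m],[.5,99.5],axis=0).round(1))
for z in range(76,160,6):
    m=abs(Z-z)<1.5
    for n,s in(("legs",abs(X[:,1])>14),("mid",abs(X[:,1])<8)):
        k=X[m&s]
        if len(k): print(z,n,len(k),k[:,0].min().round(1),k[:,0].max().round(1),k[:,1].min().round(1),k[:,1].max().round(1))
E
```

```text
t: 5.2
eef_pos: [0.4969, -0.3237, 0.2112]
tool_rot: [0.437, 0.552, 0.57, -0.424]
contact_force: [-0.2, 0.3, 0.1]
gripper_width: 1.002
52 75 [ 49.6  51.5 151.5] | 54 158 [ 61.8 151.5 153.2] | 56 155 [ 62. 152. 154.] | 58 165 [ 62.  149.8 152.9] | 60 46 [62.2 63.7 65.7] | 62 68 [49.8 63.2 65.4] | 64 61 [48.6 51.3 52.6] | 66 44 [49.9 51.4 52.8] | 68 42 [49.6 51.2 52.9] | 70 61 [49.1 51.2 52.7] | 72 42 [49.7 50.9 52.8] | 74 1074 [ 50.  350.3 350.3] | 76 59 [49.9 51.  52.7] | 78 40 [50.3 51.3 53.3] | 80 61 [49.2 51.9 54.1] | 82 42 [50.  51.6 53.7] | 84 42 [49.9 51.5 52.4] | 86 63 [47.4 49.3 50.7] | 88 42 [47.6 49.  50.7] | 90 56 [47.4 49.4 50.5] | 92 49 [47.2 49.3 51.1] | 94 42 [48.1 49.3 50.6] | 96 63 [47.8 49.2 51. ] | 98 42 [47.3 49.2 50.8] | 100 51 [47.3 49.3 50.9] | 102 57 [47.1 49.2 51. ] | 104 42 [47.  48.8 50.3] | 106 14 [43.4 45.6 46.9] | 108 21 [44.  45.5 47.9] | 110 38 [ 7.3  9.8 46.9] | 
[[-85.  -32. ]
 [104.9  31.7]]
76 mid 4 -13.0 -12.8 -3.6 1.9
82 legs 57 -20.4 -15.0 -22.6 22.6
88 legs 40 -16.8 -11.5 -23.0 22.7
88 mid 3 -19.1 -18.8 -3.4 1.9
94 legs 53 -9.6 -3.6 -22.9 22.9
100 legs 47 -4.0 3.4 -22.6 22.5
106 legs 65 2.3 8.1 -22.6 22.6
112 legs 64 9.5 14.9 -22.8 22.8
118 legs 64 15.6 21.3 -22.8 22.8
118 mid 71 -7.0 -0.7 -7.6 7.7
124 legs 74 21.8 27.9 -22.9 22.8
130 legs 85 28.8 35.6 -22.9 22.7
136 legs 87 33.8 42.8 -22.8 22.5
142 legs 96 40.7 47.1 -22.7 22.7
148 legs 99 47.5 58.2 -22.6 22.9
148 mid 9 52.5 58.1 -7.1 7.6
154 legs 45 53.8 57.3 -21.4 21.4
154 mid 59 53.3 57.8 -7.5 7.5
```

View pics/wrist2.png

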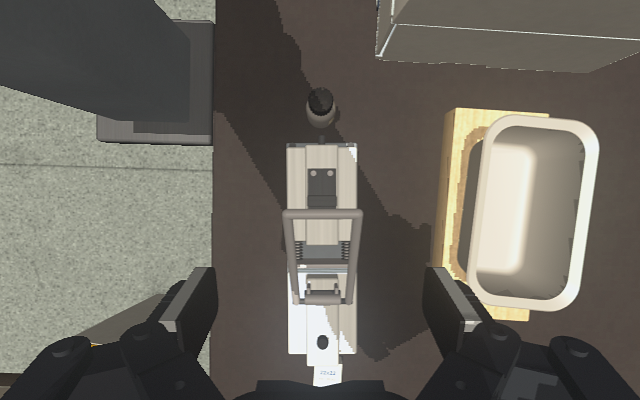

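The picture shows the loop bar at row 214, the keeper floor at (321,185) and the oil bottle at (320,105). The profile gives a keeper floor from x=63 to 85, so the seat is at x≈63 (world y≈-0.289). Next I'll descend and grip the legs near the bar.

```bash
python3 -m jog '[{"gripper":0,"dx":0.001,"dy":0.008,"dz":-0.03,"rx":0,"ry":0,"rz":0},{"gripper":0,"dx":0.001,"dy":0.018,"dz":-0.062,"rx":0,"ry":0,"rz":0},{"gripper":0.3,"dx":0.001,"dy":0.018,"dz":-0.062,"rx":0,"ry":0,"rz":0},{"gripper":0.6,"dx":0.001,"dy":0.018,"dz":-0.062,"rx":0,"ry":0,"rz":0},{"gripper":0.6,"dx":0.001,"dy":0.018,"dz":-0.062,"rx":0,"ry":0,"rz":0},{"gripper":0.6,"dx":0.001,"dy":0.018,"dz":-0.062,"rx":0,"ry":0,"rz":0},{"gripper":0.6,"dx":0.001,"dy":0.018,"dz":-0.062,"rx":0,"ry":0,"rz":0}]' 20
```

```text
t: 5.95
eef_pos: [0.4989, -0.3036, 0.1553]
tool_rot: [0.439, 0.552, 0.57, -0.421]
contact_force: [-6.1, 2.5, 3.4]
gripper_width: 0.525
```

```bash
python3 -m jog '[{"gripper":0.35,"dx":0,"dy":0,"dz":0,"rx":0,"ry":0,"rz":0},{"gripper":0.35,"dx":-0.001,"dy":0,"dz":0,"rx":0,"ry":0,"rz":0},{"gripper":0.35,"dx":-0.001,"dy":0.001,"dz":-0.007,"rx":0,"ry":0,"rz":0},{"gripper":0.6,"dx":-0.001,"dy":0.001,"dz":-0.007,"rx":0,"ry":0,"rz":0},{"gripper":0.6,"dx":-0.001,"dy":0.001,"dz":-0.007,"rx":0,"ry":0,"rz":0},{"gripper":0.6,"dx":-0.001,"dy":0.001,"dz":-0.007,"rx":0,"ry":0,"rz":0},{"gripper":0.6,"dx":-0.001,"dy":0.001,"dz":-0.007,"rx":0,"ry":0,"rz":0}]' 20
```

```text
t: 6.65
eef_pos: [0.4984, -0.3019, 0.1462]
tool_rot: [0.439, 0.552, 0.57, -0.421]
contact_force: [-4.7, 2.0, 1.6]
gripper_width: 0.526
```

```bash
python3 -m jog '[{"gripper":0.6,"dx":0,"dy":0.005,"dz":-0.0055,"rx":-4.7,"ry":-0.2,"rz":0},{"gripper":0.6,"dx":0,"dy":0.010,"dz":-0.0115,"rx":-9.4,"ry":-0.3,"rz":0},{"gripper":0.6,"dx":-0.0005,"dy":0.014,"dz":-0.0175,"rx":-14,"ry":-0.5,"rz":0},{"gripper":0.6,"dx":-0.0005,"dy":0.0177,"dz":-0.024,"rx":-18.4,"ry":-0.7,"rz":0},{"gripper":0.6,"dx":-0.001,"dy":0.021,"dz":-0.031,"rx":-23,"ry":-0.8,"rz":0},{"gripper":0.6,"dx":-0.001,"dy":0.0235,"dz":-0.0384,"rx":-28,"ry":-1,"rz":0},{"gripper":0.6,"dx":-0.001,"dy":0.0235,"dz":-0.0384,"rx":-28,"ry":-1,"rz":0}]'
```

```text
t: 7.35
eef_pos: [0.4972, -0.275, 0.1058]
tool_rot: [0.565, 0.431, 0.449, -0.542]
contact_force: [-3.9, 3.2, 0.7]
gripper_width: 0.528
```

```bash
python3 -m jog '[{"gripper":0.35,"dx":-0.001,"dy":0,"dz":0,"rx":0,"ry":0,"rz":0},{"gripper":0.35,"dx":-0.001,"dy":0,"dz":0,"rx":0,"ry":0,"rz":0},{"gripper":0.35,"dx":-0.001,"dy":0,"dz":0,"rx":8,"ry":0.3,"rz":0},{"gripper":0.35,"dx":-0.001,"dy":0,"dz":0,"rx":16,"ry":0.5,"rz":0},{"gripper":0.35,"dx":-0.001,"dy":0,"dz":0,"rx":24,"ry":0.8,"rz":0},{"gripper":0.35,"dx":-0.001,"dy":0,"dz":0,"rx":28,"ry":1,"rz":0},{"gripper":0.6,"dx":-0.001,"dy":0,"dz":0,"rx":28,"ry":1,"rz":0},{"gripper":0.6,"dx":-0.001,"dy":0,"dz":0,"rx":28,"ry":1,"rz":0},{"gripper":0.6,"dx":-0.001,"dy":0,"dz":0,"rx":28,"ry":1,"rz":0},{"gripper":0.6,"dx":-0.001,"dy":0,"dz":0,"rx":28,"ry":1,"rz":0}]'
python3 - <<'E'
from h import *
r=read_camera("wrist"); W=cloud(r)
P=W.reshape(-1,3)
R=np.array([[-.035,.9994],[-.9994,-.035]]); X=(P[:,:2]-[.4995,-.3521])@R.T*1000; Z=P[:,2]*1000
roi=(abs(X[:,1])<24)&(X[:,0]>-90)&(X[:,0]<115)&(Z>70)&(Z<140); X=X[roi];Z=Z[roi]
for a in range(-20,100,5):
    for n,s in(("leg",(abs(X[:,1])>17)),("mid",abs(X[:,1])<9)):
        m=s&(abs(X[:,0]-a)<1); z=np.sort(Z[m])
        if len(z): print(a,n,len(z),z[[0,len(z)//2,-1]].round(1),end=' | ')
m=(abs(X[:,1])<9)&(X[:,0]>40); print('bar',X[m][:,0].min(),X[m][:,0].max(),Z[m].min(),Z[m].max())
E
```

```text
t: 8.35
eef_pos: [0.4966, -0.278, 0.1078]
tool_rot: [0.44, 0.551, 0.57, -0.422]
contact_force: [-3.5, -3.2, -0.9]
gripper_width: 0.522
30 leg 30 [89.2 90.2 91.7] | 35 leg 100 [89.4 92.3 93.6] | 40 leg 98 [89.4 93.3 95.4] | 45 leg 111 [92.7 94.8 96.4] | 50 leg 112 [93.4 96.1 97.9] | 55 leg 113 [93.5 97.4 99.2] | 60 leg 185 [ 95.9  99.4 125.6] | 65 leg 278 [ 96.8 108.7 127. ] | 70 leg 293 [ 98.3 110.1 132.1] | 75 leg 296 [ 99.2 110.8 135.1] | 80 leg 340 [102.  114.1 138.6] | 85 leg 231 [103.1 106.3 115.8] | 85 mid 1 [104.3 104.3 104.3] | 90 leg 145 [103.8 106.1 107.9] | 90 mid 257 [103.8 106.2 108.3] | bar 85.98379095379589 91.84462074590347 102.02564436477854 108.2748675646032
```

```bash
python3 -m jog '[{"gripper":0.6,"dx":0,"dy":-0.001,"dz":-0.007,"rx":-4.7,"ry":-0.2,"rz":0},{"gripper":0.6,"dx":0,"dy":-0.002,"dz":-0.0145,"rx":-9.4,"ry":-0.3,"rz":0},{"gripper":0.6,"dx":0,"dy":-0.0035,"dz":-0.0216,"rx":-14,"ry":-0.5,"rz":0},{"gripper":0.6,"dx":0,"dy":-0.006,"dz":-0.028,"rx":-19,"ry":-0.7,"rz":0},{"gripper":0.6,"dx":0.0005,"dy":-0.009,"dz":-0.034,"rx":-24,"ry":-0.8,"rz":0},{"gripper":0.6,"dx":0.0005,"dy":-0.0115,"dz":-0.038,"rx":-28,"ry":-1,"rz":0},{"gripper":0.6,"dx":0.0005,"dy":-0.0115,"dz":-0.038,"rx":-28,"ry":-1,"rz":0}]'
cat > bar.py <<'E'
from h import *
r=read_camera("wrist"); W=cloud(r)
P=W.reshape(-1,3)
R=np.array([[-.035,.9994],[-.9994,-.035]]); X=(P[:,:2]-[.4995,-.3521])@R.T*1000; Z=P[:,2]*1000
roi=(abs(X[:,1])<24)&(X[:,0]>-90)&(X[:,0]<115)&(Z>40)&(Z<140); X=X[roi];Z=Z[roi]
for a in range(50,110,2):
    m=(abs(X[:,1])<10)&(abs(X[:,0]-a)<1); z=np.sort(Z[m])
    if len(z): print(a,len(z),z[[0,len(z)//2,-1]].round(1),end=' | ')
cv2.imwrite("pics/bar.png",r["pixels"])
print(get_obs()['contact_force'].round(1),get_obs()['eef_pos'].round(4))
E
python3 bar.py
```

```text
t: 9.1
eef_pos: [0.4968, -0.2853, 0.068]
tool_rot: [0.565, 0.431, 0.45, -0.541]
contact_force: [-3.8, 3.8, -1.3]
gripper_width: 0.525
54 53 [62.6 63.3 63.8] | 56 151 [62.2 63.6 65. ] | 58 197 [49.8 63.5 64.8] | 60 673 [50.  54.9 64.6] | 62 528 [50.  61.7 64.8] | 64 202 [49.8 51.3 64.4] | 66 157 [49.8 51.1 52.2] | 68 121 [50.2 51.3 52.6] | 76 49 [50.1 59.8 60.5] | 78 326 [50.  60.1 62.1] | 80 562 [49.7 58.6 62. ] | 82 356 [49.9 52.6 61.3] | 84 320 [47.7 50.8 53.4] | 86 206 [47.9 49.2 52.2] | 88 410 [ 47.8 117.4 121.1] | 90 1090 [ 48.  119.9 123.2] | 92 526 [ 47.7 122.4 124.2] | 94 198 [ 48.   49.1 124. ] | 96 216 [47.9 49.2 50.3] | 98 221 [47.3 49.1 50.6] | 100 216 [47.2 49.1 50.4] | 102 229 [47.2 49.1 50.5] | 104 424 [40.3 48.1 50.9] | 106 312 [40.  45.3 49.7] | 108 67 [43.2 45.5 47.2] | [-4.1  2.1 -1.1] [ 0.497  -0.2864  0.0687]
```

```bash
python3 -m jog '[{"gripper":0.6,"dx":0,"dy":-0.002,"dz":-0.001,"rx":0,"ry":0,"rz":0},{"gripper":0.6,"dx":0,"dy":-0.004,"dz":-0.002,"rx":0,"ry":0,"rz":0},{"gripper":0.6,"dx":0,"dy":-0.006,"dz":-0.003,"rx":0,"ry":0,"rz":0},{"gripper":0.6,"dx":0,"dy":-0.006,"dz":-0.003,"rx":0,"ry":0,"rz":0}]'
python3 bar.py
```

```text
t: 9.55
eef_pos: [0.4974, -0.2962, 0.0668]
tool_rot: [0.564, 0.433, 0.448, -0.542]
contact_force: [-4.0, 3.0, -2.7]
gripper_width: 0.526
54 76 [62.6 63.4 64.1] | 56 167 [62.2 63.6 64.8] | 58 209 [51.6 63.5 64.6] | 60 539 [51.8 56.1 64.7] | 62 372 [56.6 62.8 64.9] | 64 54 [61.1 62.4 64.1] | 66 112 [50.1 59.3 60.1] | 68 402 [49.8 58.7 60.9] | 70 613 [49.6 56.9 60.8] | 72 188 [49.6 51.1 58.2] | 74 197 [49.4 51.2 52.9] | 76 201 [ 49.8  51.1 117.5] | 78 777 [ 50.  117.5 121.1] | 80 941 [ 49.5 120.3 122.4] | 82 332 [ 49.8  52.  122.9] | 84 346 [47.7 50.7 53.3] | 86 235 [47.7 49.2 52.4] | 88 219 [47.3 49.1 50.5] | 90 216 [47.6 49.1 50.8] | 92 229 [47.7 49.1 50.5] | 94 236 [47.4 49.2 51.1] | 96 247 [47.8 49.1 50.8] | 98 252 [47.6 49.1 50.6] | 100 242 [47.8 49.1 50.6] | 102 255 [47.5 49.1 50.6] | 104 451 [40.  48.2 50.3] | 106 332 [40.  45.3 50.6] | 108 82 [42.9 45.4 46.8] | [-4.2  2.4 -3.6] [ 0.4974 -0.2962  0.0668]
```

```bash
python3 -m jog '[{"gripper":0.6,"dx":0,"dy":0,"dz":-0.0007,"rx":0,"ry":0,"rz":0},{"gripper":0.6,"dx":0,"dy":0,"dz":-0.0015,"rx":0,"ry":0,"rz":0},{"gripper":0.6,"dx":0,"dy":0,"dz":-0.0015,"rx":0,"ry":0,"rz":0}]'
python3 bar.py
```

```text
t: 9.9
eef_pos: [0.4974, -0.2965, 0.0654]
tool_rot: [0.565, 0.433, 0.447, -0.542]
contact_force: [-4.5, 1.6, -0.9]
gripper_width: 0.526
54 76 [62.  63.3 64.1] | 56 175 [62.3 63.6 65. ] | 58 215 [50.  63.6 64.6] | 60 639 [50.8 55.8 64.7] | 62 380 [60.1 62.8 65. ] | 64 48 [61.3 62.7 64.8] | 66 124 [56.5 57.9 59. ] | 68 365 [50.  57.4 59.3] | 70 563 [49.4 55.  59.6] | 72 183 [49.4 51.  52.3] | 74 192 [49.7 51.1 52.4] | 76 214 [ 49.5  51.2 116.8] | 78 866 [ 49.9 116.3 119.6] | 80 880 [ 50.1 119.2 121.1] | 82 287 [ 49.6  51.6 121.5] | 84 348 [48.  50.7 53.8] | 86 249 [47.7 49.2 52.4] | 88 225 [47.5 49.1 50.1] | 90 219 [47.5 49.1 50.6] | 92 233 [47.8 49.1 50.5] | 94 240 [47.7 49.1 50.8] | 96 247 [47.7 49.1 50.8] | 98 255 [47.9 49.2 50.7] | 100 265 [47.5 49.1 50.7] | 102 257 [47.2 49.1 50.7] | 104 464 [40.1 48.2 50.5] | 106 332 [40.1 45.2 49.6] | 108 78 [42.8 45.7 47.4] | [-4.3  1.7 -0.6] [ 0.4974 -0.2965  0.0655]
```

```bash
python3 -m jog '[{"gripper":0.6,"dx":0,"dy":-0.001,"dz":0,"rx":0,"ry":0,"rz":0},{"gripper":0.6,"dx":0,"dy":-0.002,"dz":0,"rx":0,"ry":0,"rz":0},{"gripper":0.6,"dx":0,"dy":-0.003,"dz":0,"rx":0,"ry":0,"rz":0},{"gripper":0.6,"dx":0,"dy":-0.003,"dz":0,"rx":0,"ry":0,"rz":0}]'
python3 -m jog '[{"gripper":0.6,"dx":0,"dy":-0.0005,"dz":0,"rx":0,"ry":0,"rz":0},{"gripper":0.6,"dx":0,"dy":-0.001,"dz":0,"rx":0,"ry":0,"rz":0}]'
```

```text
t: 10.35
eef_pos: [0.4975, -0.2986, 0.0651]
tool_rot: [0.565, 0.433, 0.448, -0.542]
contact_force: [-3.3, 3.6, -1.8]
gripper_width: 0.524
t: 10.55
eef_pos: [0.4975, -0.2992, 0.065]
tool_rot: [0.565, 0.433, 0.448, -0.541]
contact_force: [-4.4, 5.2, -2.2]
gripper_width: 0.527
```

```bash
python3 bar.py | tr '|' '\n' | head -14; python3 -m jog '[{"gripper":0.6,"dx":0,"dy":-0.0005,"dz":0,"rx":0,"ry":0,"rz":0},{"gripper":0.6,"dx":0,"dy":-0.0005,"dz":0,"rx":0,"ry":0,"rz":0}]'
```

```text
54 82 [62.5 63.4 64.1] 
 56 181 [62.3 63.6 64.8] 
 58 208 [53.  63.5 64.7] 
 60 425 [53.5 57.  65.3] 
 62 434 [56.4 62.6 64.6] 
 64 232 [50.2 57.8 64.6] 
 66 499 [49.7 56.2 58.9] 
 68 401 [49.5 53.6 58.6] 
 70 193 [50.  51.1 52.8] 
 72 199 [49.8 51.1 52.3] 
 74 354 [ 49.6  51.6 118.7] 
 76 1081 [ 49.8 116.7 120. ] 
 78 578 [ 49.9 119.4 121.2] 
 80 204 [49.7 51.7 53.6] 
t: 10.8
eef_pos: [0.4974, -0.2997, 0.065]
tool_rot: [0.565, 0.433, 0.448, -0.542]
contact_force: [-4.3, 4.3, -1.9]
gripper_width: 0.523
```

View pics/bar.png

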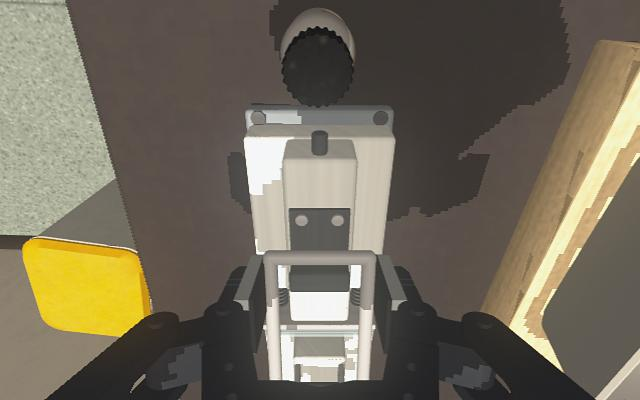

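The bar (row 257) lies just in front of the keeper's lip (row 268), axis about 2 mm from the seat. I'll keep drawing in small steps.

```bash
for i in 1; do python3 -m jog '[{"gripper":0.6,"dx":0,"dy":-0.0005,"dz":0,"rx":0,"ry":0,"rz":0},{"gripper":0.6,"dx":0,"dy":-0.001,"dz":0,"rx":0,"ry":0,"rz":0},{"gripper":0.6,"dx":0,"dy":-0.001,"dz":0,"rx":0,"ry":0,"rz":0}]'; done
```

```text
t: 11.1
eef_pos: [0.4975, -0.3003, 0.0648]
tool_rot: [0.564, 0.433, 0.448, -0.541]
contact_force: [-3.1, 3.7, -3.2]
gripper_width: 0.526
```

```bash
python3 -m jog '[{"gripper":0.6,"dx":0,"dy":-0.0005,"dz":0,"rx":0,"ry":0,"rz":0},{"gripper":0.6,"dx":0,"dy":-0.0005,"dz":0,"rx":0,"ry":0,"rz":0}]'
```

```text
t: 11.3
eef_pos: [0.4976, -0.3009, 0.0649]
tool_rot: [0.565, 0.433, 0.448, -0.541]
contact_force: [-3.2, 4.6, -3.5]
gripper_width: 0.528
```

```bash
python3 -m jog '[{"gripper":0.6,"dx":0,"dy":-0.0005,"dz":0,"rx":0,"ry":0,"rz":0},{"gripper":0.6,"dx":0,"dy":-0.0007,"dz":0,"rx":0,"ry":0,"rz":0},{"gripper":0.6,"dx":0,"dy":-0.0007,"dz":0,"rx":0,"ry":0,"rz":0}]'
```

```text
t: 11.6
eef_pos: [0.4976, -0.3012, 0.0649]
tool_rot: [0.564, 0.433, 0.449, -0.541]
contact_force: [-3.4, 6.2, -1.6]
gripper_width: 0.524
```

```bash
python3 bar.py | tr '|' '\n' | head -12; python3 -m jog '[{"gripper":0.6,"dx":0,"dy":-0.0005,"dz":0,"rx":0,"ry":0,"rz":0},{"gripper":0.6,"dx":0,"dy":-0.0005,"dz":0,"rx":0,"ry":0,"rz":0}]'
```

```text
54 60 [62.6 63.3 63.9] 
 56 193 [62.4 63.6 64.9] 
 58 201 [54.8 63.6 64.9] 
 60 332 [55.6 63.1 64.9] 
 62 528 [50.1 62.2 64.8] 
 64 488 [49.5 56.8 64.7] 
 66 459 [49.8 54.3 58.4] 
 68 185 [50.  51.1 52.3] 
 70 192 [49.6 51.2 52.4] 
 72 412 [ 49.7  52.1 117. ] 
 74 1096 [ 49.4 116.6 119.9] 
 76 568 [ 49.8 119.1 120.8] 
t: 11.85
eef_pos: [0.4976, -0.3013, 0.0648]
tool_rot: [0.564, 0.433, 0.449, -0.541]
contact_force: [-2.6, 7.7, -0.6]
gripper_width: 0.526
```

The bar is caught: the TCP has stopped and the pull rose from about 4.6 to 7.7 N. Release, wait, and back off upward.

```bash
python3 -m jog '[{"gripper":0.25,"dx":0,"dy":0,"dz":0,"rx":0,"ry":0,"rz":0},{"gripper":0.25,"dx":0,"dy":0,"dz":0,"rx":0,"ry":0,"rz":0},{"gripper":0.25,"dx":0,"dy":0,"dz":0,"rx":0,"ry":0,"rz":0},{"gripper":0.25,"dx":0,"dy":0.005,"dz":0.022,"rx":0,"ry":0,"rz":0},{"gripper":0.25,"dx":0,"dy":0.01,"dz":0.045,"rx":0,"ry":0,"rz":0},{"gripper":0.25,"dx":0,"dy":0.018,"dz":0.08,"rx":0,"ry":0,"rz":0},{"gripper":0.25,"dx":0,"dy":0.026,"dz":0.115,"rx":7,"ry":0,"rz":0},{"gripper":0.25,"dx":0,"dy":0.034,"dz":0.15,"rx":13,"ry":0,"rz":0},{"gripper":0.25,"dx":0,"dy":0.034,"dz":0.15,"rx":13,"ry":0,"rz":0}]'
python3 - <<'E'
from h import *
r=read_camera("wrist"); W=cloud(r)
P=W.reshape(-1,3)
R=np.array([[-.035,.9994],[-.9994,-.035]]); X=(P[:,:2]-[.4995,-.3521])@R.T*1000; Z=P[:,2]*1000
roi=(abs(X[:,1])<24)&(X[:,0]>-100)&(X[:,0]<115)&(Z>40)&(Z<140); X=X[roi];Z=Z[roi]
for n,s in(("mid",abs(X[:,1])<7),("leg",abs(X[:,1])>17)):
  print(n)
  for a in range(-80,76,4):
    m=s&(abs(X[:,0]-a)<1.5); z=np.sort(Z[m])
    if len(z): print(a,len(z),z[[0,len(z)//2,-1]].round(1),end=' | ')
cv2.imwrite("pics/after.png",r["pixels"])
E
```

```text
t: 12.75
eef_pos: [0.4999, -0.2737, 0.2214]
tool_rot: [0.515, 0.497, 0.502, -0.486]
contact_force: [-0.3, -0.6, 0.1]
gripper_width: 0.751
mid
-60 1 [108.3 108.3 108.3] | -56 42 [108.5 109.6 110.7] | -52 168 [ 99.4 104.4 111.1] | -48 95 [ 93.4  97.8 100.7] | -44 104 [89.7 93.  97. ] | -40 88 [84.1 88.  91.5] | -36 98 [79.5 83.1 87.9] | -32 81 [75.  78.4 81.3] | -28 83 [70.2 73.4 76.9] | -24 78 [65.9 68.4 71.5] | -20 123 [47.4 62.4 67.4] | -16 93 [48.1 59.2 63.7] | -12 44 [47.  49.  50.3] | -8 68 [40.1 45.5 49.6] | 20 27 [47.7 48.6 49.8] | 24 45 [47.9 49.1 51.3] | 28 43 [47.9 49.  50.2] | 32 44 [48.  49.1 50.6] | 36 49 [48.  49.  50.7] | 40 47 [47.8 48.9 50.7] | 44 49 [47.8 49.2 51.1] | 48 36 [47.7 49.6 51.7] | 56 58 [62.2 63.6 65.1] | 60 57 [62.1 63.3 64.8] | 64 84 [49.7 57.6 63.7] | 68 55 [49.3 51.4 52.3] | 72 55 [48.9 50.9 53.6] | leg
-36 26 [73.1 75.9 77.1] | -32 44 [71.5 75.6 77.4] | -28 39 [71.8 74.5 76.8] | -24 51 [70.5 73.8 75.4] | -20 45 [70.5 73.1 74.7] | -16 42 [69.1 72.3 73.8] | -12 45 [69.  71.4 73. ] | -8 47 [68.5 70.4 72.5] | -4 48 [65.4 69.9 72.2] | 0 46 [66.7 69.4 71.3] | 4 43 [66.1 68.7 70.3] | 8 48 [65.2 67.6 69.5] | 12 51 [64.7 66.9 68.5] | 16 49 [63.9 66.6 68.6] | 20 48 [63.9 65.5 67.7] | 24 44 [63.2 64.8 66.6] | 28 51 [62.1 64.3 65.6] | 32 48 [61.  63.4 64.8] | 36 48 [59.1 62.4 64.8] | 40 53 [58.5 61.5 63.6] | 44 49 [58.1 60.9 62.6] | 48 52 [56.8 60.1 61.7] | 52 52 [56.4 59.4 61.3] | 56 53 [55.9 58.7 60.5] | 60 49 [55.8 57.7 59.5] | 64 52 [54.2 57.2 59.2] |
```

View pics/after.png

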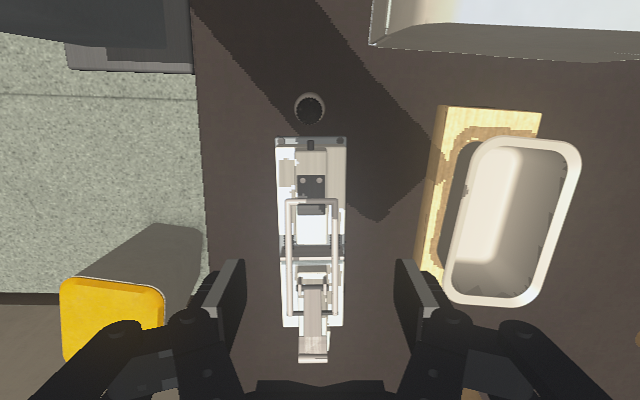

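The picture confirms the bar is under the lip at (312,200) px, released, with the lever at θ≈0.9 rad and its end at (313,355) px. Next I'll shut the fingers and hover over the lever end, tilted 20°.

```bash
python3 -m jog '[{"gripper":1,"dx":0,"dy":-0.03,"dz":0,"rx":-5,"ry":0,"rz":0},{"gripper":1,"dx":0.001,"dy":-0.065,"dz":0,"rx":-10,"ry":0,"rz":0},{"gripper":1,"dx":0.0015,"dy":-0.1,"dz":-0.01,"rx":-15,"ry":0,"rz":0},{"gripper":1,"dx":0.0015,"dy":-0.124,"dz":-0.03,"rx":-21,"ry":0,"rz":0},{"gripper":1,"dx":0.0015,"dy":-0.124,"dz":-0.05,"rx":-21,"ry":0,"rz":0},{"gripper":1,"dx":0.0015,"dy":-0.124,"dz":-0.07,"rx":-21,"ry":0,"rz":0},{"gripper":1,"dx":0.0015,"dy":-0.124,"dz":-0.081,"rx":-21,"ry":0,"rz":0},{"gripper":1,"dx":0.0015,"dy":-0.124,"dz":-0.081,"rx":-21,"ry":0,"rz":0}]'
python3 - <<'E'
from h import *
print(tcp_to_tips if not callable(tcp_to_tips) else tcp_to_tips())
r=read_camera("wrist"); cv2.imwrite("pics/hover.png",r["pixels"])
print(get_obs()['eef_pos'],get_obs()['contact_force'].round(1))
E
```

```text
t: 13.6
eef_pos: [0.4983, -0.3926, 0.1325]
tool_rot: [0.593, 0.391, 0.41, -0.572]
contact_force: [-0.6, 0.4, -0.8]
gripper_width: -0.001
0.019
[ 0.49876946 -0.3932006   0.13379008] [ 0.2 -0.1  1.3]
```

View pics/hover.png

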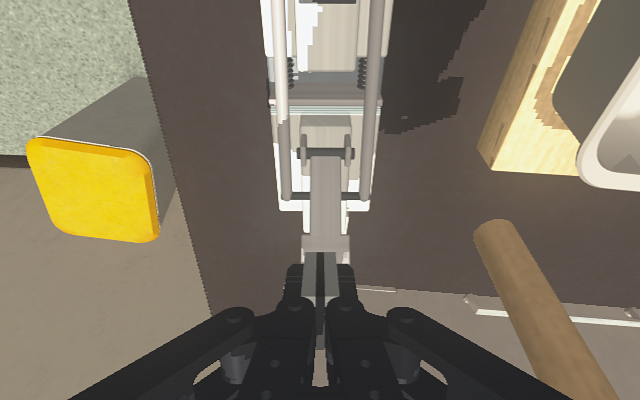

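The shut fingers (tips near (320,255) px) stand just in front of the lever's free end. I'll start pressing along the arc in steps.

```bash
python3 -m jog '[{"gripper":1,"dx":0.001,"dy":-0.003,"dz":-0.005,"rx":0,"ry":0,"rz":0},{"gripper":1,"dx":0.002,"dy":-0.006,"dz":-0.009,"rx":0,"ry":0,"rz":0},{"gripper":1,"dx":0.002,"dy":-0.008,"dz":-0.013,"rx":0,"ry":0,"rz":0},{"gripper":1,"dx":0.002,"dy":-0.009,"dz":-0.016,"rx":0,"ry":0,"rz":0}]'
```

```text
t: 14.05
eef_pos: [0.5019, -0.4051, 0.1204]
tool_rot: [0.595, 0.392, 0.406, -0.572]
contact_force: [-1.2, -1.2, 6.0]
gripper_width: -0.003
```

```bash
python3 -m jog '[{"gripper":1,"dx":0,"dy":-0.001,"dz":-0.0015,"rx":0,"ry":0,"rz":0},{"gripper":1,"dx":0,"dy":-0.002,"dz":-0.003,"rx":0,"ry":0,"rz":0}]'
```

```text
t: 14.25
eef_pos: [0.502, -0.4065, 0.1172]
tool_rot: [0.595, 0.392, 0.406, -0.572]
contact_force: [-0.1, -1.7, 5.0]
gripper_width: -0.003
```

```bash
python3 -m jog '[{"gripper":1,"dx":0,"dy":-0.001,"dz":-0.0025,"rx":0,"ry":0,"rz":0},{"gripper":1,"dx":0,"dy":-0.002,"dz":-0.005,"rx":0,"ry":0,"rz":0},{"gripper":1,"dx":0,"dy":-0.0035,"dz":-0.0075,"rx":0,"ry":0,"rz":0},{"gripper":1,"dx":0,"dy":-0.0045,"dz":-0.01,"rx":0,"ry":0,"rz":0}]'
```

```text
t: 14.65
eef_pos: [0.5014, -0.4089, 0.1053]
tool_rot: [0.594, 0.392, 0.408, -0.572]
contact_force: [0.7, 0.1, 2.7]
gripper_width: 0.001
```

```bash
python3 -m jog '[{"gripper":1,"dx":0,"dy":-0.001,"dz":-0.003,"rx":0,"ry":0,"rz":0},{"gripper":1,"dx":0,"dy":-0.002,"dz":-0.006,"rx":0,"ry":0,"rz":0},{"gripper":1,"dx":0,"dy":-0.002,"dz":-0.009,"rx":0,"ry":0,"rz":0}]'
```

```text
t: 14.95
eef_pos: [0.5007, -0.4104, 0.0956]
tool_rot: [0.593, 0.392, 0.409, -0.572]
contact_force: [-0.3, -0.1, 1.7]
gripper_width: 0.005
```

```bash
python3 bar.py | tr '|' '\n' | head -14; cp pics/bar.png pics/mid.png
```

```text
[-0.5  0.1  1.2] [ 0.5005 -0.4101  0.0952]
```

View pics/mid.png

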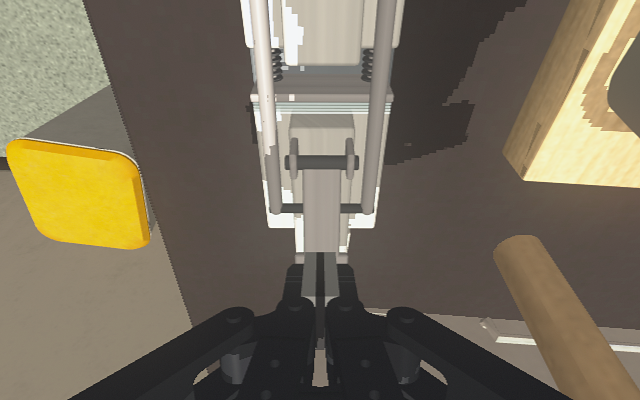

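```bash
python3 - <<'E'
from h import *
r=read_camera("scene"); W=cloud(r)
P=W.reshape(-1,3)
R=np.array([[-.035,.9994],[-.9994,-.035]]); X=(P[:,:2]-[.4995,-.3521])@R.T*1000; Z=P[:,2]*1000
roi=(abs(X[:,1])<26)&(X[:,0]>-45)&(X[:,0]<115)&(Z>30)&(Z<160); X=X[roi];Z=Z[roi]
for a in range(-40,112,6):
    m=(abs(X[:,0]-a)<3); z=Z[m]
    if len(z): k=np.argmax(z);print(a,len(z),z.max().round(1),X[m][k,1].round(0),end=' | ')
im=cv2.resize(r["pixels"][230:350,310:430],None,fx=5,fy=5,interpolation=cv2.INTER_CUBIC); cv2.imwrite("pics/sc2.png",im)
E
```

```text
-40 45 158.7 -2.0 | -34 24 133.6 15.0 | -28 14 66.8 21.0 | -22 16 66.1 19.0 | -16 8 62.9 18.0 | -10 12 67.9 23.0 | -4 12 39.5 15.0 | 2 2 31.3 18.0 | 14 12 53.0 -2.0 | 20 6 56.9 -4.0 | 26 3 32.2 23.0 | 32 5 62.1 19.0 | 38 14 64.7 20.0 | 44 20 59.8 17.0 | 50 39 67.8 -3.0 | 56 35 69.3 -7.0 | 62 9 63.6 -3.0 | 68 20 56.9 -1.0 | 74 26 57.7 -6.0 | 80 31 56.4 7.0 | 86 25 58.4 -9.0 | 92 23 53.8 10.0 | 98 25 54.6 1.0 | 104 3 49.6 0.0 | 110 3 46.0 -3.0 |
```

View pics/sc2.png

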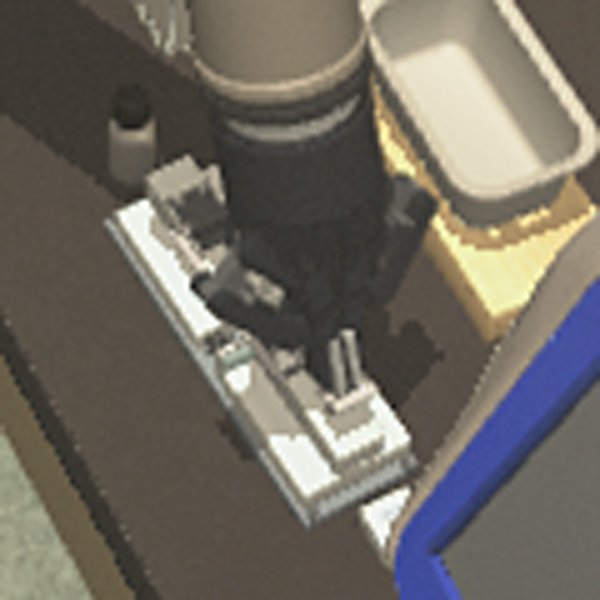

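The loop lies low along the jaw, so it is still engaged. The lever is at about 0.3 rad. I'll press on through dead centre.

```bash
python3 -m jog '[{"gripper":1,"dx":0,"dy":-0.0005,"dz":-0.003,"rx":0,"ry":0,"rz":0},{"gripper":1,"dx":0,"dy":-0.001,"dz":-0.006,"rx":0,"ry":0,"rz":0},{"gripper":1,"dx":0,"dy":-0.001,"dz":-0.009,"rx":0,"ry":0,"rz":0}]'
```

```text
t: 15.35
eef_pos: [0.5011, -0.4119, 0.0872]
tool_rot: [0.594, 0.392, 0.408, -0.572]
contact_force: [-0.6, -0.9, -0.1]
gripper_width: 0.002
```

```bash
python3 -m jog '[{"gripper":1,"dx":0,"dy":-0.0005,"dz":-0.002,"rx":0,"ry":0,"rz":0},{"gripper":1,"dx":0,"dy":-0.001,"dz":-0.004,"rx":0,"ry":0,"rz":0},{"gripper":1,"dx":0,"dy":-0.001,"dz":-0.004,"rx":0,"ry":0,"rz":0}]'
```

```text
t: 15.65
eef_pos: [0.501, -0.4128, 0.0831]
tool_rot: [0.594, 0.392, 0.409, -0.572]
contact_force: [-0.0, -0.2, 0.0]
gripper_width: 0.001
```

No contact force left, so it seems to have snapped. I'll retract and look.

```bash
python3 -m jog '[{"gripper":1,"dx":0,"dy":0,"dz":0.04,"rx":0,"ry":0,"rz":0},{"gripper":1,"dx":0,"dy":0.02,"dz":0.085,"rx":7,"ry":0,"rz":0},{"gripper":1,"dx":0,"dy":0.06,"dz":0.12,"rx":14,"ry":0,"rz":0},{"gripper":1,"dx":0,"dy":0.105,"dz":0.14,"rx":20,"ry":0,"rz":0},{"gripper":1,"dx":0,"dy":0.13,"dz":0.15,"rx":20,"ry":0,"rz":0},{"gripper":1,"dx":0,"dy":0.13,"dz":0.15,"rx":20,"ry":0,"rz":0}]'
python3 - <<'E'
from h import *
r=read_camera("wrist"); W=cloud(r)
P=W.reshape(-1,3)
R=np.array([[-.035,.9994],[-.9994,-.035]]); X=(P[:,:2]-[.4995,-.3521])@R.T*1000; Z=P[:,2]*1000
roi=(abs(X[:,1])<24)&(X[:,0]>-100)&(X[:,0]<115)&(Z>5)&(Z<140); X=X[roi];Z=Z[roi]
for n,s in(("mid",abs(X[:,1])<7),("leg",abs(X[:,1])>17)):
  print(n)
  for a in range(-84,112,4):
    m=s&(abs(X[:,0]-a)<1.5); z=np.sort(Z[m])
    if len(z): print(a,z[[len(z)//2,-1]].round(1),end=' | ')
m=(Z>45)&(abs(X[:,1])<12); print('jaw end',np.percentile(X[m,0],99.5))
for l in("oil_bottle","coverglass_box"):
    d=cut_out("wrist",l)
    if d: print(l,d[0]["conf"],np.median(W[d[0]["mask"]],0).round(3))
cv2.imwrite("pics/fin.png",r["pixels"])
E
```

```text
t: 16.25
eef_pos: [0.5027, -0.28, 0.235]
tool_rot: [0.518, 0.49, 0.502, -0.49]
contact_force: [0.9, 0.3, -0.0]
gripper_width: 0.002
mid
-16 [49.4 49.4] | -12 [49.3 49.3] | -8 [36.  49.1] | -4 [34.9 36.3] | 0 [25.4 36.6] | 16 [47.9 47.9] | 20 [49.  50.6] | 24 [48.9 50.6] | 28 [49.1 50.6] | 32 [49.1 50.6] | 36 [49.2 50.8] | 40 [49.3 50.7] | 44 [49.2 50.8] | 48 [51.6 52.3] | 52 [63.3 64.4] | 56 [63.8 65. ] | 60 [60.5 64.8] | 64 [51.1 57.4] | 68 [51.2 52.6] | 72 [50.8 52.6] | 76 [51.3 53.4] | 80 [51.5 53.5] | 84 [49.2 50.8] | 88 [49.1 50.8] | 92 [49.1 50.6] | 96 [49.2 50.6] | 100 [48.9 50.1] | 104 [39.  47.5] | 108 [ 9.3 47. ] | leg
-28 [26.6 26.7] | -24 [27.4 27.5] | -20 [28.  57.7] | -16 [56.5 58.3] | -12 [57.8 59.6] | -8 [57.5 58.8] | -4 [57.5 59. ] | 0 [34.7 58.7] | 4 [57.5 59.2] | 8 [57.1 59.1] | 12 [57.5 59.2] | 16 [57.5 59.1] | 20 [57.6 59.5] | 24 [57.4 59.9] | 28 [57.6 59.9] | 32 [57.7 59.8] | 36 [57.9 59.3] | 40 [57.7 59.8] | 44 [57.8 59.9] | 48 [58.  59.6] | 52 [58.  59.8] | 56 [55.7 59.6] | 60 [28.5 59.6] | 64 [27.5 28.7] | 68 [27.1 28.6] | 72 [27.4 28.5] | 76 [27.2 28.7] | 80 [27.3 29.5] | 84 [27.2 28.7] | 88 [27.3 29.2] | 92 [27.3 29.3] | 96 [27.4 29.4] | 100 [27.  28.5] | 104 [ 9.3 21.9] | 108 [ 9.2 10.7] | jaw end 108.81899445402534
oil_bottle 0.58 [ 0.494 -0.212  0.065]
```

View pics/fin.png

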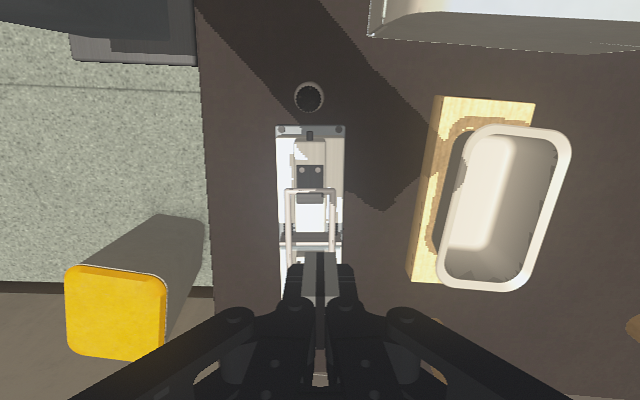

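Loop level, jaw pulled in by about 2–3 mm; the fingers hide the lever. One check with the fingers opened and the lever in view.

```bash
python3 -m jog '[{"gripper":0,"dx":0,"dy":0.03,"dz":0.03,"rx":0,"ry":0,"rz":0},{"gripper":0,"dx":0,"dy":0.03,"dz":0.05,"rx":0,"ry":0,"rz":0},{"gripper":0,"dx":0,"dy":0.03,"dz":0.05,"rx":0,"ry":0,"rz":0},{"gripper":0,"dx":0,"dy":0.03,"dz":0.05,"rx":0,"ry":0,"rz":0},{"gripper":0,"dx":0,"dy":0.03,"dz":0.05,"rx":0,"ry":0,"rz":0}]'
python3 - <<'E'
from h import *
r=read_camera("wrist"); W=cloud(r)
R=np.array([[-.035,.9994],[-.9994,-.035]])
def pf(W):
    P=W.reshape(-1,3); return (P[:,:2]-[.4995,-.3521])@R.T*1000,P[:,2]*1000
X,Z=pf(W); s=(abs(X[:,1])<7)&(Z>40)&(Z<140)
for a in range(-84,-10,4):
    z=np.sort(Z[s&(abs(X[:,0]-a)<1.5)])
    if len(z): print(a,z[[len(z)//2,-1]].round(1),end=' | ')
m=s&(X[:,0]>-76)&(X[:,0]<-24)&(Z>58); print("lever slope",len(X[m]),np.polyfit(X[m,0],Z[m],1))
for n,w in(("before",np.load("w2.npz")["W"]),("now",W)):
    X,Z=pf(w); f=(abs(X[:,1])<31)&(abs(X[:,1])>25)&(abs(Z-27.5)<2.5)
    a=X[f&(X[:,0]>15)&(X[:,0]<112),0]; b=X[f&(X[:,0]<0)&(X[:,0]>-95),0]
    print(n,"jaw",np.percentile(a,[.5,99.5]).round(1),"block",np.percentile(b,[.5,99.5]).round(1))
for l in("oil_bottle","coverglass_box"):
    d=cut_out("wrist",l)
    if d: print(l,d[0]["conf"],np.median(W[d[0]["mask"]],0).round(3))
E
```

```text
t: 16.9
eef_pos: [0.5003, -0.2534, 0.2822]
tool_rot: [0.516, 0.489, 0.502, -0.493]
contact_force: [-0.3, -0.4, -0.3]
gripper_width: 0.843
-80 [63.6 64.7] | -76 [62.2 64.7] | -72 [61.  62.8] | -68 [61.1 62.4] | -64 [61.1 62.2] | -60 [61.1 62.6] | -56 [61.  62.9] | -52 [60.8 61.7] | -48 [61.1 62.6] | -44 [61.2 62.4] | -40 [61.1 62.1] | -36 [61.4 62.4] | -32 [61.  62.4] | -28 [60.8 62. ] | -24 [61.  62.7] | -20 [49.7 62.8] | -16 [59.5 62.4] | -12 [48.8 50.3] | lever slope 496 [-1.61089643e-03  6.09761546e+01]
before jaw [ 24.5 104.9] block [-85.6 -14.3]
now jaw [ 17.8 102.1] block [-85.5  -0.1]
oil_bottle 0.79 [ 0.494 -0.21   0.064]
coverglass_box 0.53 [ 0.513 -0.472  0.015]
```

Lever flat (slope about 0), jaw in by about 2.8 mm, bystanders unmoved. I'll hand in.

```bash
python3 -c "
from station import hand_in
print(hand_in())"
```

```text
the job is handed in; nothing more can be done
None
```

The draw latch is closed and I handed the job in at about 17 s of the 51 s allowed; the hand-in gave no verdict.

**What I did**
- I gripped the loop legs with 20 N and lowered the bar past the keeper, with one regrip on the way.
- I drew the bar back in 0.5–3 mm moves until it stopped moving and the wrist pull rose from about 4.6 to 7.7 N. I then let go with the lever at about 0.9 rad.
- I pushed the lever over with shut fingers until it snapped home. The push on the lever read 6 N at most.

**Last checks**
- **Lever:** it lies flat, with a measured slope of about -0.002 rad.
- **Jaw:** its far end moved in by about 2.8 mm (104.9 to 102.1 mm).
- **Loop:** the legs are level and the bar is under the keeper's lip.
- **Bystanders:** the oil bottle and coverglass box are where they were, within a few millimetres. I did not re-measure the other five; the arm did not work near them after passing over at the start.
- **Robot:** the arm was clear, with no contact force.

**Uncertain:** the force between loop and keeper was not measured directly. I inferred about 3–4 N from the wrist force, which also includes hinge and lever friction and a sideways pull of 3–6 N from the grip. During the lever press the bar was out of the wrist camera's view, so I confirmed from the coarser scene camera that the loop was still low.

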